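# Lay the hold-down block against the marking fence

### The job

Set the hold-down block on the aluminium sheet: slide it, still standing, until its foot bears squarely and firmly (about 10 N) against the blue lip along the near edge of the board, then push near its top so that it tips over the lip and lies on its black rubber face on the sheet, and push it along the sheet until its yellow end bears squarely and firmly (about 10 N) against the red fence. Let it go there flush with the fence; never press it against lip or fence with more than 15 N, and leave the jar, the tape roll and the battery pack where they stand.

Things in the scene. Friction and masses are not known exactly. Their poses are not given: they have to be found in the camera images.
- board: Fixed plywood board topped with aluminium sheet, together 12 mm thick, flat on the bench, 230 mm (x) by 340 mm (y), with a pull-out blue lip in front of its near edge. Origin: on the bench surface, at the middle of the board's own near long edge, which faces the block. x points level across the board, away from block and robot, to the fence; y along the edge; z up.
- board_edge (a point): Middle of the board's near upper edge, 12 mm above its origin; axes as the board's. The blue lip, 320 mm long, 12 mm high, 6 mm thick, stands parallel in front of it; its outer face is 6 to 32 mm out (-x) from this edge, differently each time and in no pose reading: find it by feel. It holds stiffly; its top is level with the sheet.
- fence: Rigid red steel angle fixed on the sheet parallel to the near edge: an upright wall 300 mm long (y), 5 mm thick, 34 mm high above the sheet. Origin: on the sheet (12 mm above the bench), middle of the face that looks to the near edge; that face lies 115 mm from the edge. Axes as the board's.
- block: Loose wooden block, 56 mm (x) by 84 mm (y) by 90 mm tall (z), 0.35 to 0.6 kg, centre of mass at its middle, at first standing on the bench 20 to 110 mm short of the lip, up to 0.3 rad from square. Origin: centre of its underside (foot); z up while it stands; x out of the black rubber face, which looks to the board. Lying as wanted, x points down, z along the board's x.
- block_top (a point): Centre of the block's yellow end face, 90 mm from the origin along the block's z. The standing block slides on the bench with 1 to 4 N if pushed below about 40 mm; pushed higher it may tip too early. Lying on the sheet it drags just as much, which is lost from the push before it reaches the fence.
- block_back (a point): Centre of the block's bare wooden face opposite the rubber. Pushed here some 75 mm above the bench with the foot at the lip, the block tips with 2 to 6 N (it swings about the lip's outer upper edge); past about 40 degrees it falls over by itself and rests on the sheet, its foot 10 to 40 mm out past the lip.
- jar: Bystander: glass jar with steel lid, 56 mm across, 65 mm tall, on the bench near the block or the board. Origin: centre of its underside.
- tape_roll: Bystander: yellow roll of tape lying flat, 76 mm across, 24 mm tall, on the bench. Origin: centre of its underside.
- battery: Bystander: black and yellow battery pack, 75 by 60 mm, 50 mm tall, on the bench. Origin: centre of its underside.
Not all that is in view belongs to the job. Of the things that look like the block, take the one that is farthest to the robot's left at the start.

How it is judged:
On the way, in this order (a step that is already met when the one before it is completed fails the run):
1. the block, still standing, is pressed squarely against the lip along the board's near edge with at least 3 N (contact force between block and board above 3 N and angle between block's own z axis and vertical below 0.08 rad and angle between the x axis of block and the x axis of board, either way round below 0.06 rad and height (world z) of block below 0.006 m), for 0.2 s.
2. the block lies on its rubber face on the sheet, short of the fence (angle between block's own x axis and vertical above 3.06 rad and x of block_top in the frame of board below 0.106 m and contact force between block and board above 1 N), for 0.2 s.
3. the lying block is pressed against the fence with at least 3 N (angle between block's own x axis and vertical above 3.06 rad and contact force between block and fence above 3 N), for 0.2 s.
At the end, for the whole second after the job is handed in: The block lies at rest on its rubber face on the sheet (flat within 0.08 rad), its yellow end within 3.5 mm of the fence's face and square to it within 0.05 rad, within the middle 220 mm of the fence (origin within 110 mm of the middle) (angle between block's own x axis and vertical above 3.06 rad and x of block_top in the frame of board between 0.1115 and 0.118 m and y of block in the frame of board between -0.11 and 0.11 m and angle between the z axis of block and the x axis of board, either way round below 0.05 rad and linear speed of block below 0.01 m/s and angular speed of block below 0.05 rad/s); the robot touches nothing.
It fails at once if the standing block is pressed against the board's lip with more than 22 N (contact force between block and board above 22 N and angle between block's own z axis and vertical below 0.15 rad).
It fails at once if the block is pressed against the fence with more than 22 N (contact force between block and fence above 22 N).
It fails at once if the jar is shifted by more than 15 mm or tipped (distance of jar from where it was at the start of the episode above 0.015 m or angle between jar's own z axis and vertical above 0.3 rad).
It fails at once if the tape roll is shifted by more than 15 mm or tipped (distance of tape_roll from where it was at the start of the episode above 0.015 m or angle between tape_roll's own z axis and vertical above 0.3 rad).
It fails at once if the battery is shifted by more than 15 mm or tipped (distance of battery from where it was at the start of the episode above 0.015 m or angle between battery's own z axis and vertical above 0.3 rad).
It also fails if it takes over 72 s, if anything falls off the work surface, if the arm or the gripper's body presses on something with over 40 N, if the wrist force passes 120 N, or if a joint passes its speed limit or range.

### The arm

A 7-joint arm with a two-finger parallel gripper is mounted at the origin on the work surface. World frame = base frame: x ahead of the robot, y to its left, z up, the work surface at z = 0. Lengths are in m, angles in rad, forces in N, time in s.
With the tool pointing down it reaches from about 0.425 to 1.025 m from the base axis. Payload 9.4 kg.
Tool frame: the origin (TCP) lies midway between the tips of the shut fingers; the grasp point (between the pads) lies 19 mm behind it (env.grasp_offset is the distance from the TCP to the grasp point, in m); z points along the fingers, y is the line along which they close (so a half turn about z gives the same grasp; the last joint's range is limited). The gripper opens to 93 mm and grips with 3 to 60 N. Pads are 15 mm wide; open, the fingers measure 128 mm over their backs; the gripper's body (75 mm by 188 mm) begins 65 mm behind the grasp point.
Start: joints at [1.193, 0.599, -0.003, 1.599, 0.002, 0.943, -0.08], TCP at [0.215, -0.692, 0.219] pointing down, gripper open.
Joint ranges: [-2.57, 2.57], [-0.35, 1.97], [-1.29, 1.29], [0.11, 2.56], [-1.05, 4.19], [0.11, 1.86], [-2.63, 2.63]. Speed limits (rad/s): [2.22, 2.22, 3.01, 3.01, 3.14, 3.14, 3.14].

### API

Orientations are given as a 3x3 rotation matrix whose columns are the frame's x, y, z axes.
In Python, from workcell import env gives the robot as it stands. The module is installed in compiled form; this text tells all that it offers.
- The arm moves only by the tool send_rows, never from a script. Its argument "steps" is a list of rows, each a list of 4 numbers: the shift along the tool's x, y, z in m, then the turn about the tool's z in rad. In form: [[tx, ty, tz, spin], ...]. A call has 1 to 20 rows; each row is the pose to reach, as a shift and turn from the pose commanded when the call began, along the tool's axes at that moment; what a row does not reach only later rows make up. A row lasts 1/10 s, in which the tool goes at most 50 mm and 8.59 degrees, less where a joint would pass 70% of its speed; a pose out of reach is approached as far as the arm can. A call with a gripper value outside its range is refused whole. "grip" is the closure in counts, from 0 (fully open) to 255 (shut), set as the call begins (left out, the last holds). The fingers move at their own pace and stop on an object; "squeeze" is the grip in N (left out, the last holds). Time passes only in rows, so rows that repeat a pose let the fingers close. It gives the time, the measured TCP pose, the force, the opening and the grip force at its end, in the units of the state.
- env.sense(): the state, without advancing time (a new reading comes with each control period).
- env.capture(name): name is "side" or "top" or "wrist"; returns the picture (480x640x3 uint8, red, green, blue); there is no depth.
- env.camera_info(name): a dict with "K" (3x3 intrinsics, pixels), "extrinsics" (4x4, takes a point from world to camera coordinates). Camera axes: x right, y up, looking along -z (the intrinsics and any distortion apply to the point x, -y, -z); pixel columns grow to the right and rows downward; lengths in m; the calibration is good to about 2 mm. The wrist camera is an equidistant fisheye: a pixel r from the principal point sees the ray r / f radians off the axis. A picture is of the moment at which its call begins: read the wrist's pose just before it. camera_info takes no time and is no camera call; for the wrist camera it gives the pose at the moment of the call.
- env.close_job(): hands the job in; it is judged then, once.
The state is a dict: "t": time; "joints": joint angles; "joint_vel": joint speeds; "joint_torque": joint torques, N m; "eef_pos": TCP position; "tcp_rot": TCP orientation; "wrist_force": force on the tool from outside, world axes, zero at the start; "moment": the same for the moment, N m; "grip_width": finger opening in m; "grasp_force": force on a finger pad.
Only numpy, scipy, OpenCV 4.12 (cv2) and the standard library are available. Lean on these libraries where they do the work, as an engineer would, in place of code of your own. Each camera call takes 0.05 s, during which the arm holds its last target. There are 200 camera calls.

## Working session

There is one attempt and no reset: what is moved stays moved. The work goes in short steps, Python scripts to look and compute and a tool call to move; the robot and the scene stay as the last step left them, time stands still between calls to the robot, and variables do not carry over. Pictures are saved under pics/ and viewed, at most 10 in all, crops included, and the job is handed in when it is done.

Besides the shell and the picture viewer there is one more tool, called after "Emit:" by a JSON object that holds its "op" and its "data". send_rows: Moves the arm, as the interface text tells. Its arguments: {"type":"object","properties":{"steps":{"type":"array","items":{"type":"array","items":{"type":"number"}}},"grip":{"type":"number"},"squeeze":{"type":"number"}},"required":["steps"]}

```bash
mkdir -p pics
cat > h.py <<'E'
import numpy as np, cv2
from workcell import env
def ray(info,u,v,fish=False):
    K=np.array(info["K"]);E=np.array(info["extrinsics"])
    x=(u-K[0,2])/K[0,0];y=(v-K[1,2])/K[1,1]
    if fish:
        r=np.hypot(x,y);s=np.sin(r)/max(r,1e-9);d=np.array([x*s,-y*s,-np.cos(r)])
    else: d=np.array([x,-y,-1.])
    R=E[:3,:3];o=-R.T@E[:3,3];d=R.T@d
    return o,d/np.linalg.norm(d)
def onz(info,u,v,z,fish=False):
    o,d=ray(info,u,v,fish);return o+d*(z-o[2])/d[2]
def tri(rs):
    A=sum(np.eye(3)-np.outer(d,d) for o,d in rs);b=sum((np.eye(3)-np.outer(d,d))@o for o,d in rs)
    return np.linalg.solve(A,b)
def save(n,f):
    im=env.capture(n);cv2.imwrite("pics/"+f,im[:,:,::-1]);return im
E
python3 - <<'E'
from h import *
s=env.sense();print(s)
for n in("top","side"):
    save(n,n+"0.png");i=env.camera_info(n);print(i)
E
```

```text
{'t': 0.0, 'joints': array([ 1.19331725,  0.60011547, -0.00255297,  1.60013621,  0.00178732,
        0.94289761, -0.0798222 ]), 'joint_vel': array([-0.00127242, -0.00135756,  0.00234438, -0.00015794, -0.00012601,
       -0.00122248,  0.00145662]), 'joint_torque': array([ 1.36149242e-04, -7.65071368e+01,  1.49772238e+00, -2.52344584e+01,
       -5.23254345e-02,  1.68676389e-02,  1.90497194e-04]), 'eef_pos': array([ 0.21463647, -0.69198205,  0.21776454]), 'tcp_rot': array([[ 9.55095000e-01,  2.96299182e-01, -5.80268713e-04],
       [ 2.96299723e-01, -9.55093919e-01,  1.44198506e-03],
       [-1.26952126e-04, -1.54916618e-03, -9.99998792e-01]]), 'wrist_force': array([ 0.35737538, -0.16093661, -0.12726559]), 'moment': array([-0.01328938,  0.01438309,  0.0460734 ]), 'grasp_force': 0.0, 'grip_width': 0.09307098310415778}
{'K': array([[538.17240661,   0.        , 320.35631233],
       [  0.        , 538.17240661, 242.14678981],
       [  0.        ,   0.        ,   1.        ]]), 'extrinsics': array([[ 0.03882391, -0.99924429, -0.00188493, -0.06643621],
       [ 0.97660137,  0.03754472,  0.21175496, -0.54565396],
       [-0.21152417, -0.01006198,  0.97732097, -0.89549535],
       [ 0.        ,  0.        ,  0.        ,  1.        ]])}
{'K': array([[521.03910027,   0.        , 320.14332501],
       [  0.        , 521.03910027, 241.35644295],
       [  0.        ,   0.        ,   1.        ]]), 'extrinsics': array([[ 0.96064739, -0.27770929, -0.00584272, -0.52992413],
       [ 0.22146766,  0.75306248,  0.61955547, -0.12039269],
       [-0.16765637, -0.59646832,  0.78493114, -1.17498938],
       [ 0.        ,  0.        ,  0.        ,  1.        ]])}
```

View pics/top0.png

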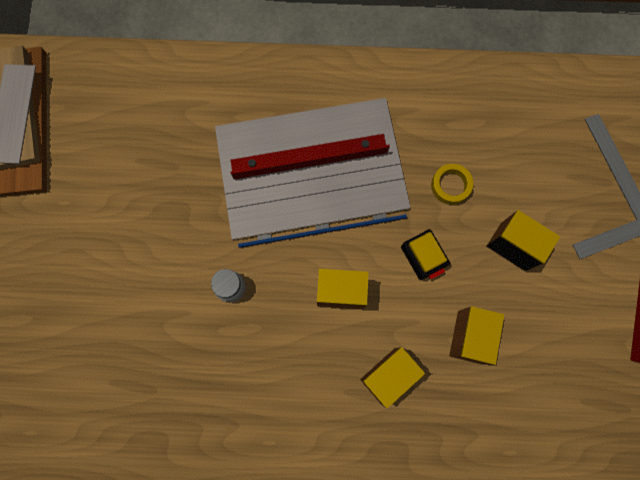

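View pics/side0.png

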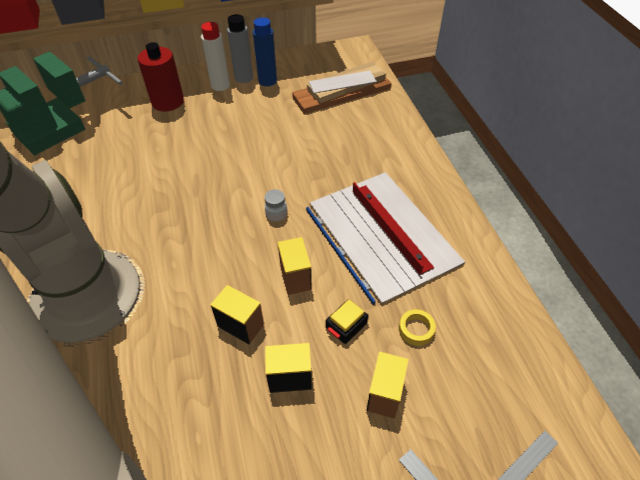

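The top view shows four yellow-topped blocks, at about (343,287), (395,377), (480,335) and (525,241). The one farthest to the robot's left (+y, which is image left) is (343,287), or (295,255) in the side view. The jar is at (228,285), the battery at (427,253), the tape at (453,184), and the lip runs from (240,245) to (407,217).

Run:
```python
import cv2
a=cv2.imread("pics/top0.png")[90:315,205:475]; b=cv2.imread("pics/side0.png")[165:315,250:475]
cv2.imwrite("pics/c1.png",cv2.resize(a[:, :200],None,fx=4,fy=4,interpolation=2)[300:,:][:600])
cv2.imwrite("pics/c2.png",cv2.resize(b,None,fx=3.5,fy=3.5,interpolation=2))
```

```text
(no output)
```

View pics/c1.png

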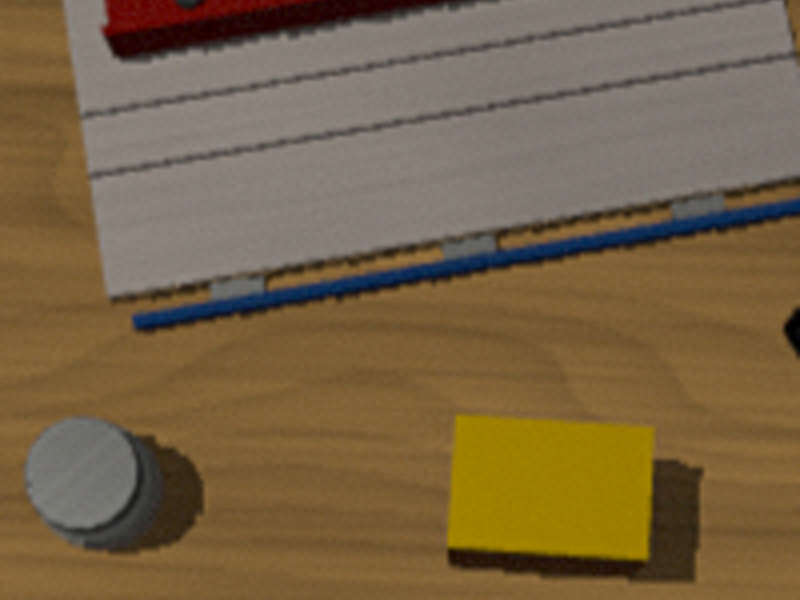

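View pics/c2.png

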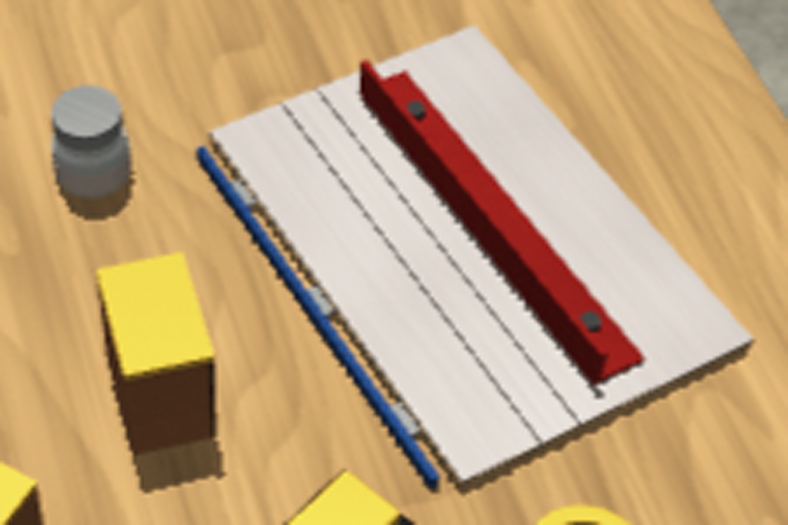

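```bash
cat > m.py <<'E'
from h import *
T=env.camera_info("top");S=env.camera_info("side")
t=lambda x,y:(205+x/4,165+y/4)
s=lambda x,y:(250+x/3.5,165+y/3.5)
P={"FL":(t(457,416),s(182,254)),"FR":(t(654,428),s(214,356)),"NR":(t(648,560),s(122,375)),"NL":(t(449,548),s(97,268)),
"bNL":(t(110,297),s(210,133)),"bNR":((409,210),s(462,490)),"bFL":((216,127),s(475,27)),"bFR":((387,99),s(752,343)),
"lipL":(t(136,322),s(200,150)),"lipR":((407,217),s(434,486)),"jar":(t(80,474),s(88,110))}
Q={}
for k,(a,b) in P.items():
    Q[k]=tri([ray(T,*a),ray(S,*b)]);z=.09 if len(k)==2 else .065 if k=="jar" else .012
    print(k,Q[k].round(4),onz(T,*a,z)[:2].round(4),onz(S,*b,z)[:2].round(4))
for u,v in((427,246),(453,184)): print(onz(T,u,v,.04))
E
python3 m.py
```

```text
FL [ 0.496  -0.0455  0.0856] [ 0.4944 -0.0456] [ 0.4961 -0.0489]
FR [ 0.4939 -0.1293  0.0871] [ 0.4925 -0.129 ] [ 0.4943 -0.1312]
NR [ 0.4372 -0.1278  0.0881] [ 0.4367 -0.1276] [ 0.4373 -0.1291]
NL [ 0.4401 -0.0444  0.0896] [ 0.4384 -0.0444] [ 0.4416 -0.0447]
bNL [0.5587 0.1198 0.0072] [0.5571 0.119 ] [0.5582 0.1157]
bNR [ 0.632  -0.2118 -0.0031] [ 0.6262 -0.2093] [ 0.629  -0.2199]
bFL [0.7833 0.169  0.0064] [0.7798 0.1676] [0.7818 0.164 ]
bFR [ 0.8541 -0.1655  0.0085] [ 0.8518 -0.1651] [ 0.8527 -0.1675]
lipL [0.5476 0.1071 0.0057] [0.5457 0.106 ] [0.5469 0.1017]
lipR [ 0.6154 -0.2071  0.0027] [ 0.6124 -0.2056] [ 0.6132 -0.2122]
jar [0.4693 0.1177 0.0603] [0.4668 0.1168] [0.4706 0.1135]
[ 0.55207252 -0.23762795  0.04      ]
[ 0.67118585 -0.28603034  0.04      ]
```

Emit:
{"op": "send_rows", "data": {"steps": [[0.03, -0.036, 0.005, 0.025], [0.06, -0.072, 0.01, 0.05], [0.09, -0.108, 0.015, 0.075], [0.12, -0.144, 0.02, 0.1], [0.15, -0.18, 0.025, 0.125], [0.18, -0.216, 0.03, 0.15], [0.21, -0.252, 0.035, 0.175], [0.24, -0.288, 0.04, 0.2], [0.27, -0.324, 0.045, 0.225], [0.3, -0.36, 0.05, 0.25], [0.33, -0.396, 0.055, 0.275], [0.36, -0.432, 0.06, 0.3], [0.39, -0.468, 0.064, 0.325], [0.41, -0.49, 0.068, 0.325], [0.42, -0.503, 0.068, 0.325], [0.42, -0.503, 0.068, 0.325], [0.42, -0.503, 0.068, 0.325], [0.42, -0.503, 0.068, 0.325]], "grip": 0, "squeeze": 20}}

```text
t: 1.9
eef_pos: [0.4663, -0.0888, 0.1506]
tcp_rot: [[1.0, -0.026, -0.0], [-0.026, -1.0, -0.0], [-0.0, 0.0, -1.0]]
wrist_force: [0.3, -1.0, 0.9]
grip_width: 0.093
grasp_force: 0.0
```

```bash
cat >> h.py <<'E'
def to(x,y,z,yaw):
    s=env.sense();R=s["tcp_rot"];p=s["eef_pos"];d=R.T@(np.array([x,y,z])-p)
    y0=np.arctan2(R[1,0],R[0,0]);print("pos",p.round(4),"yaw",round(y0,4),"move",d.round(4),"spin",round(y0-yaw,4),"F",s["wrist_force"].round(2),"t",s["t"])
E
python3 - <<'E'
from h import *
to(.4668,-.0868,.15,-.024)
i=env.camera_info("wrist");save("wrist","w1.png")
print(i["K"]);print(np.array(i["extrinsics"]).round(3))
E
```

```text
pos [ 0.4663 -0.0888  0.1506] yaw -0.0258 move [ 0.0004 -0.002   0.0006] spin -0.0018 F [ 0.34 -1.03  0.9 ] t 1.9
[[371.64829954   0.         314.03948719]
 [  0.         371.64829954 242.48605925]
 [  0.           0.           1.        ]]
[[-0.025 -1.     0.    -0.078]
 [ 0.967 -0.024 -0.253 -0.441]
 [ 0.253 -0.006  0.967 -0.442]
 [ 0.     0.     0.     1.   ]]
```

View pics/w1.png

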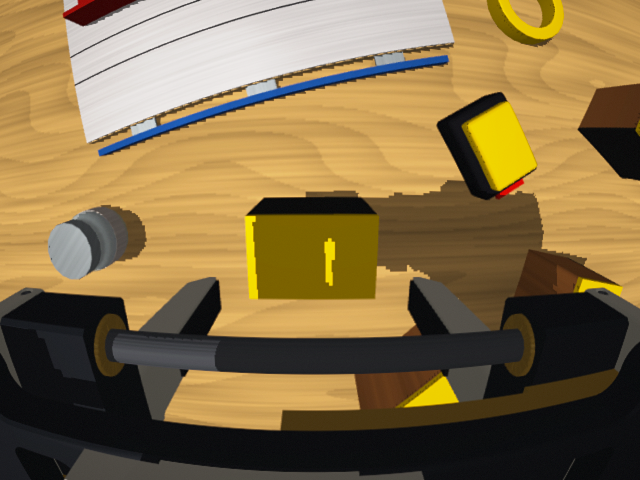

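The wrist view shows the chosen block with its black face toward the board. Its top corners are at (247,215), (378,214), (376,298) and (250,298). It sits centred between the finger tips, which are at (219,280) and (409,280).

Run:
```python
from h import *
i=env.camera_info("wrist")
for u,v,z in((247,215,.09),(378,214,.09),(376,298,.09),(250,298,.09),(100,153,.012),(448,59,.012),(88,142,.012),(453,43,.012)): print(onz(i,u,v,z,True).round(4))
```

```text
[ 0.4957 -0.0483  0.09  ]
[ 0.4942 -0.1299  0.09  ]
[ 0.4377 -0.1298  0.09  ]
[ 0.4398 -0.0461  0.09  ]
[0.5455 0.1031 0.012 ]
[ 0.6135 -0.2062  0.012 ]
[0.5573 0.1162 0.012 ]
[ 0.6287 -0.2117  0.012 ]
```

Emit:
{"op": "send_rows", "data": {"steps": [[0, 0, 0.02, 0], [0, 0, 0.04, 0], [0, 0, 0.05, 0], [0, 0, 0.055, 0], [0, 0, 0.06, 0], [0, 0, 0.065, 0], [0, 0, 0.07, 0], [0, 0, 0.07, 0]]}}

```text
t: 2.75
eef_pos: [0.4668, -0.0875, 0.0803]
tcp_rot: [[1.0, -0.024, -0.0], [-0.024, -1.0, 0.0], [-0.0, -0.0, -1.0]]
wrist_force: [-0.5, 0.4, 0.4]
grip_width: 0.0932
grasp_force: 0.0
```

Emit:
{"op": "send_rows", "data": {"steps": [[0, 0, 0.015, 0], [0, 0, 0.03, 0], [0, 0, 0.045, 0], [0, 0, 0.055, 0], [0, 0, 0.062, 0], [0, 0, 0.066, 0], [0, 0, 0.066, 0]]}}

```text
t: 3.45
eef_pos: [0.4668, -0.0876, 0.0144]
tcp_rot: [[1.0, -0.024, -0.001], [-0.024, -1.0, 0.0], [-0.001, -0.0, -1.0]]
wrist_force: [-0.3, 0.5, 0.1]
grip_width: 0.093
grasp_force: 0.0
```

Emit:
{"op": "send_rows", "data": {"steps": [[0, 0, 0, 0], [0, 0, 0, 0], [0, 0, 0, 0], [0, 0, 0, 0], [0, 0, 0, 0]], "grip": 255, "squeeze": 20}}

```text
t: 3.95
eef_pos: [0.4671, -0.0876, 0.015]
tcp_rot: [[1.0, -0.024, 0.001], [-0.024, -1.0, -0.0], [0.001, 0.0, -1.0]]
wrist_force: [0.1, 1.0, 6.0]
grip_width: 0.084
grasp_force: 20.0
```

Run:
```python
from h import *
import numpy as np
ya=.213;x=np.array([np.cos(ya),np.sin(ya)]);y=np.array([-x[1],x[0]]);o=np.array([.592,-.048])
p=env.sense()["eef_pos"][:2]-o;print("board",p@x,p@y)
q=o+(-.075)*x-.012*y;to(q[0],q[1],.014,ya)
```

```text
board -0.13045044969996553 -0.012306765175595855
pos [ 0.4671 -0.0876  0.015 ] yaw -0.0242 move [ 0.0538 -0.0133  0.001 ] spin -0.2372 F [0.11 1.02 5.98] t 3.95
```

Emit:
{"op": "send_rows", "data": {"steps": [[0.007, -0.0017, 0, -0.03], [0.014, -0.0034, 0, -0.06], [0.021, -0.0051, 0, -0.09], [0.028, -0.0068, 0, -0.12], [0.035, -0.0085, 0, -0.15], [0.042, -0.0102, 0, -0.18], [0.049, -0.012, 0, -0.21], [0.054, -0.0133, 0, -0.237], [0.054, -0.0133, 0, -0.237], [0.054, -0.0133, 0, -0.237]]}}

```text
t: 4.95
eef_pos: [0.5194, -0.0763, 0.0151]
tcp_rot: [[0.978, 0.211, -0.003], [0.211, -0.978, -0.001], [-0.003, 0.0, -1.0]]
wrist_force: [-5.4, -1.7, 11.0]
grip_width: 0.0837
grasp_force: 20.0
```

Run:
```python
from h import *
ya=.213;x=np.array([np.cos(ya),np.sin(ya)]);y=np.array([-x[1],x[0]]);o=np.array([.592,-.048])
s=env.sense();p=s["eef_pos"][:2]-o;print("board",p@x,p@y,"F",s["wrist_force"][:2]@x,s["wrist_force"],s["moment"])
to(.5,0,.014,ya)
cv2.imwrite("pics/t2.png",cv2.resize(env.capture("top")[190:310,230:410,::-1],None,fx=4,fy=4,interpolation=2))
```

```text
board -0.07692237684289396 -0.012281321366691017 F -5.627415527685795 [-5.38638175 -1.71604454 10.95613505] [-0.35239746  1.00259611  0.03387619]
pos [ 0.5194 -0.0763  0.0151] yaw 0.2123 move [-0.0029 -0.0786  0.0011] spin -0.0007 F [-5.39 -1.72 10.96] t 4.95
```

View pics/t2.png

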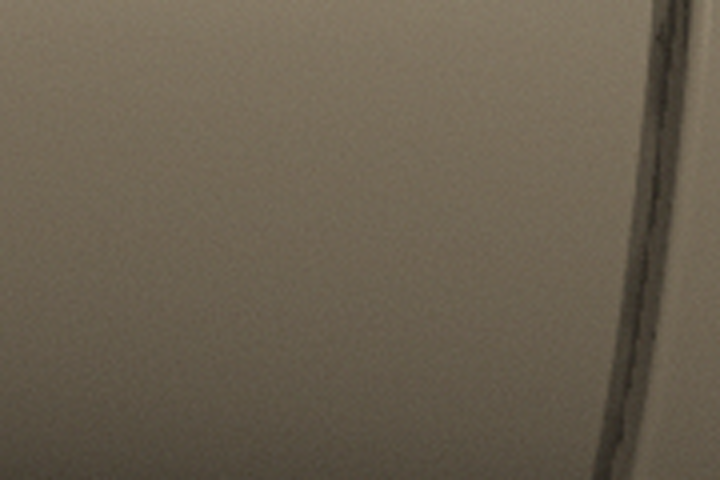

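Emit:
{"op": "send_rows", "data": {"steps": [[0.003, 0, -0.001, 0], [0.006, 0, -0.001, 0], [0.01, 0, -0.001, 0], [0.014, 0, -0.001, 0], [0.018, 0, -0.001, 0], [0.02, 0, -0.001, 0]]}}

```text
t: 5.6
eef_pos: [0.5413, -0.0712, 0.0155]
tcp_rot: [[0.977, 0.211, 0.0], [0.211, -0.977, 0.0], [0.0, -0.0, -1.0]]
wrist_force: [-0.5, 0.3, -4.4]
grip_width: 0.0842
grasp_force: 20.0
```

Emit:
{"op": "send_rows", "data": {"steps": [[0.002, 0, 0, 0], [0.004, 0, 0, 0], [0.006, 0, 0, 0], [0.007, 0, 0, 0], [0.008, 0, 0, 0], [0.008, 0, 0, 0]]}}

```text
t: 6.2
eef_pos: [0.5487, -0.0696, 0.0156]
tcp_rot: [[0.977, 0.211, 0.0], [0.211, -0.977, 0.0], [0.0, -0.0, -1.0]]
wrist_force: [0.0, -0.5, -4.6]
grip_width: 0.0839
grasp_force: 20.0
```

Emit:
{"op": "send_rows", "data": {"steps": [[0.001, 0, 0, 0], [0.002, 0, 0, 0], [0.003, 0, 0, 0], [0.003, 0, 0, 0]]}}

```text
t: 6.6
eef_pos: [0.5517, -0.069, 0.0156]
tcp_rot: [[0.977, 0.211, 0.0], [0.211, -0.977, 0.0], [0.0, 0.0, -1.0]]
wrist_force: [-0.3, -0.1, -3.0]
grip_width: 0.0842
grasp_force: 20.0
```

Emit:
{"op": "send_rows", "data": {"steps": [[0.001, 0, 0, 0], [0.002, 0, 0, 0], [0.002, 0, 0, 0]]}}

```text
t: 6.9
eef_pos: [0.5537, -0.0686, 0.0156]
tcp_rot: [[0.977, 0.211, 0.0], [0.211, -0.977, 0.0], [0.0, 0.0, -1.0]]
wrist_force: [0.5, 0.3, -3.6]
grip_width: 0.0841
grasp_force: 20.0
```

Emit:
{"op": "send_rows", "data": {"steps": [[0.001, 0, 0, 0], [0.002, 0, 0, 0], [0.002, 0, 0, 0]]}}

```text
t: 7.2
eef_pos: [0.554, -0.0685, 0.0154]
tcp_rot: [[0.977, 0.211, -0.003], [0.211, -0.977, -0.0], [-0.003, -0.0, -1.0]]
wrist_force: [-5.0, 0.1, -1.5]
grip_width: 0.0839
grasp_force: 20.0
```

Emit:
{"op": "send_rows", "data": {"steps": [[0.0005, 0, 0, 0], [0.001, 0, 0, 0], [0.001, 0, 0, 0], [0.001, 0, 0, 0]]}}

```text
t: 7.6
eef_pos: [0.554, -0.0685, 0.0153]
tcp_rot: [[0.977, 0.211, -0.004], [0.211, -0.977, -0.0], [-0.004, -0.001, -1.0]]
wrist_force: [-7.0, -2.0, -0.8]
grip_width: 0.0839
grasp_force: 20.0
```

Run:
```python
from h import *
s=env.sense();print(s["wrist_force"],s["moment"],s["eef_pos"],s["tcp_rot"].round(4))
```

```text
[-6.98202305 -1.99938158 -0.75611778] [-0.3441536   1.63812517  0.23837774] [ 0.55397747 -0.06846073  0.01529148] [[ 9.775e-01  2.111e-01 -4.300e-03]
 [ 2.111e-01 -9.775e-01 -4.000e-04]
 [-4.300e-03 -5.000e-04 -1.000e+00]]
```

Emit:
{"op": "send_rows", "data": {"steps": [[0.0003, 0, 0, -0.004], [0.0006, 0, 0, -0.008], [0.0006, 0, 0, -0.01], [0.0006, 0, 0, -0.01]]}}

```text
t: 8.0
eef_pos: [0.5542, -0.0686, 0.0153]
tcp_rot: [[0.976, 0.219, -0.005], [0.219, -0.976, -0.001], [-0.005, -0.001, -1.0]]
wrist_force: [-7.9, -2.0, -1.0]
grip_width: 0.0842
grasp_force: 20.0
```

Run:
```python
from h import *
s=env.sense();print(s["wrist_force"],s["moment"],s["eef_pos"],s["tcp_rot"].round(4))
```

```text
[-7.9011293  -1.98913655 -0.99031818] [-0.59446056  1.81219125 -0.30908912] [ 0.55417528 -0.06861754  0.0152844 ] [[ 9.757e-01  2.192e-01 -4.900e-03]
 [ 2.192e-01 -9.757e-01 -5.000e-04]
 [-4.900e-03 -6.000e-04 -1.000e+00]]
```

Emit:
{"op": "send_rows", "data": {"steps": [[0.0005, 0, 0, 0.005], [0.0008, 0, 0, 0.005], [0.0008, 0, 0, 0.005], [0.0008, 0, 0, 0.005], [0.0008, 0, 0, 0.005]]}}

```text
t: 8.5
eef_pos: [0.5542, -0.0685, 0.0153]
tcp_rot: [[0.977, 0.215, -0.006], [0.215, -0.977, -0.001], [-0.006, -0.001, -1.0]]
wrist_force: [-10.3, -2.4, 2.0]
grip_width: 0.0838
grasp_force: 20.0
```

Run:
```python
from h import *
s=env.sense();print(s["wrist_force"],s["moment"],s["eef_pos"],s["tcp_rot"].round(4))
```

```text
[-10.31186878  -2.38727938   2.01870746] [-0.61839823  2.15889358  0.14312439] [ 0.55416417 -0.06851618  0.01525205] [[ 9.765e-01  2.152e-01 -6.300e-03]
 [ 2.152e-01 -9.766e-01 -7.000e-04]
 [-6.300e-03 -7.000e-04 -1.000e+00]]
```

Emit:
{"op": "send_rows", "data": {"steps": [[-0.001, 0, 0, 0], [-0.002, 0, 0, 0], [-0.0025, 0, 0, 0], [-0.0025, 0, 0, 0]]}}

```text
t: 8.9
eef_pos: [0.5541, -0.0685, 0.0153]
tcp_rot: [[0.976, 0.216, -0.002], [0.216, -0.976, -0.0], [-0.002, -0.0, -1.0]]
wrist_force: [-6.4, -3.1, -4.8]
grip_width: 0.0836
grasp_force: 20.0
```

Emit:
{"op": "send_rows", "data": {"steps": [[0, 0, 0, 0], [0, 0, 0, 0], [0, 0, 0, 0], [0, 0, 0, 0], [0, 0, 0, 0], [0, 0, 0, 0]], "grip": 0}}

```text
t: 9.5
eef_pos: [0.5555, -0.0682, 0.0157]
tcp_rot: [[0.976, 0.216, 0.0], [0.216, -0.976, 0.0], [0.0, 0.0, -1.0]]
wrist_force: [-0.1, 0.2, 0.4]
grip_width: 0.0927
grasp_force: 0.0
```

```bash
cat > b.py <<'E'
from h import *
import sys
ya=.217;x=np.array([np.cos(ya),np.sin(ya)]);y=np.array([-x[1],x[0]]);o=np.array([.592,-.048])
s=env.sense();p=s["eef_pos"][:2]-o;f=s["wrist_force"]
print("board",(p@x).round(4),(p@y).round(4),s["eef_pos"][2].round(4),"F",(f[:2]@x).round(2),(f[:2]@y).round(2),f[2].round(2),"Mz",s["moment"][2].round(3),"w",s["grip_width"])
a=list(map(float,sys.argv[1:]))
q=o+a[0]*x+a[1]*y;to(q[0],q[1],a[2],ya)
E
python3 b.py -.096 -.013 .072
```

```text
board -0.04 -0.0119 0.0157 F -0.03 0.2 0.44 Mz 0.011 w 0.0927188920258692
pos [ 0.5555 -0.0682  0.0157] yaw 0.2179 move [-0.056   0.0011 -0.0563] spin 0.0009 F [-0.07  0.18  0.44] t 9.5
```

Emit:
{"op": "send_rows", "data": {"steps": [[0, 0, -0.02, 0], [0, 0, -0.05, 0], [0, 0, -0.08, 0], [0, 0, -0.105, 0], [0, 0, -0.11, 0], [0, 0, -0.11, 0], [-0.02, 0, -0.11, 0], [-0.045, 0, -0.11, 0], [-0.065, 0, -0.11, 0], [-0.065, 0, -0.11, 0]]}}

```text
t: 10.5
eef_pos: [0.4883, -0.0829, 0.1243]
tcp_rot: [[0.977, 0.215, -0.005], [0.215, -0.977, -0.0], [-0.005, -0.001, -1.0]]
wrist_force: [-0.5, -0.1, -0.6]
grip_width: 0.0925
grasp_force: 0.0
```

Emit:
{"op": "send_rows", "data": {"steps": [[0, 0, 0.02, 0], [0, 0, 0.04, 0], [0, 0, 0.054, 0], [0, 0, 0.054, 0], [0, 0, 0.054, 0], [0, 0, 0.054, 0]], "grip": 118}}

```text
t: 11.1
eef_pos: [0.4924, -0.0822, 0.0719]
tcp_rot: [[0.976, 0.216, 0.0], [0.216, -0.976, -0.0], [0.0, 0.0, -1.0]]
wrist_force: [-0.7, 0.2, 1.0]
grip_width: 0.0514
grasp_force: 0.0
```

```bash
python3 b.py -.08 -.013 .072; python3 -c "
from h import *
save('wrist','w2.png')"
```

```text
board -0.1047 -0.012 0.0719 F -0.65 0.31 1.0 Mz -0.002 w 0.051418639926502294
pos [ 0.4924 -0.0822  0.0719] yaw 0.2179 move [ 0.0247  0.0011 -0.0001] spin 0.0009 F [-0.7   0.17  1.  ] t 11.1
```

View pics/w2.png

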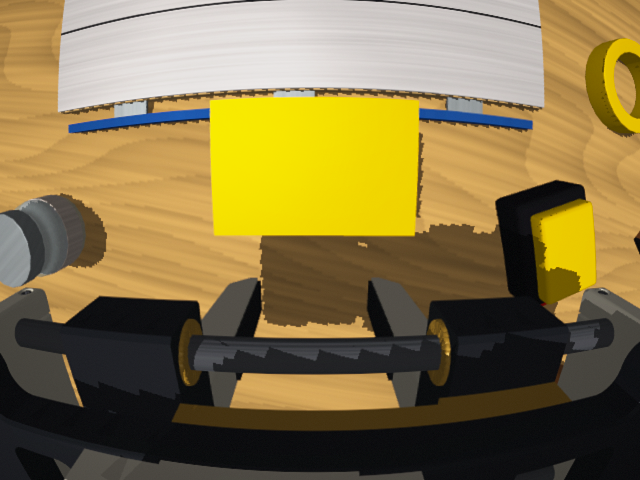

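The wrist view shows the block standing square at the lip, with its top from (211,98) to (416,235). The fingers, at (250,285) and (378,285), are behind its back face.

Emit:
{"op": "send_rows", "data": {"steps": [[0.006, 0, 0, 0], [0.012, 0, 0, 0], [0.018, 0, 0, 0], [0.021, 0, 0, 0], [0.024, 0, 0, 0], [0.027, 0, 0, 0], [0.03, 0, 0, 0], [0.032, 0, 0, 0]]}}

```text
t: 11.95
eef_pos: [0.5212, -0.0757, 0.0714]
tcp_rot: [[0.976, 0.216, -0.004], [0.216, -0.976, -0.0], [-0.004, -0.001, -1.0]]
wrist_force: [-6.3, -1.8, 5.4]
grip_width: 0.05
grasp_force: 3.2
```

Emit:
{"op": "send_rows", "data": {"steps": [[0.002, 0, 0, 0], [0.004, 0, 0, 0], [0.006, 0, 0, 0], [0.008, 0, 0, 0], [0.01, 0, 0, 0], [0.012, 0, 0, 0]]}}

```text
t: 12.55
eef_pos: [0.5322, -0.0733, 0.0716]
tcp_rot: [[0.977, 0.215, -0.005], [0.215, -0.977, -0.0], [-0.005, -0.001, -1.0]]
wrist_force: [-8.3, -1.3, 9.3]
grip_width: 0.0501
grasp_force: 5.2
```

```bash
python3 b.py -.05 -.013 .072
```

```text
board -0.0639 -0.0118 0.0716 F -8.37 0.47 9.32 Mz -0.044 w 0.050059646530022366
pos [ 0.5322 -0.0733  0.0716] yaw 0.2171 move [ 0.0139  0.0012 -0.0005] spin 0.0001 F [-8.27 -1.34  9.32] t 12.55
```

Emit:
{"op": "send_rows", "data": {"steps": [[0.001, 0, -0.003, 0], [0.003, 0, -0.006, 0], [0.006, 0, -0.008, 0], [0.009, 0, -0.01, 0], [0.012, 0, -0.012, 0], [0.015, 0, -0.013, 0]]}}

```text
t: 13.15
eef_pos: [0.55, -0.0694, 0.0848]
tcp_rot: [[0.976, 0.216, 0.0], [0.216, -0.976, 0.0], [0.0, 0.0, -1.0]]
wrist_force: [-0.1, 0.6, -1.1]
grip_width: 0.0499
grasp_force: 0.2
```

```bash
python3 b.py -.05 -.013 .072
```

```text
board -0.0456 -0.0119 0.0848 F 0.08 0.61 -1.05 Mz -0.026 w 0.04989005354125684
pos [ 0.55   -0.0694  0.0848] yaw 0.218 move [-0.0044  0.0011  0.0128] spin 0.001 F [-0.05  0.62 -1.05] t 13.15
```

Emit:
{"op": "send_rows", "data": {"steps": [[0.003, 0, -0.001, 0], [0.006, 0, -0.002, 0], [0.009, 0, -0.003, 0], [0.012, 0, -0.004, 0]]}}

```text
t: 13.55
eef_pos: [0.5615, -0.0669, 0.0887]
tcp_rot: [[0.976, 0.216, 0.0], [0.216, -0.976, -0.0], [0.0, 0.0, -1.0]]
wrist_force: [-1.0, -0.0, 0.1]
grip_width: 0.0498
grasp_force: 0.0
```

```bash
python3 b.py -.05 -.013 .072;  python3 -c "
from h import *
save('side','s2.png');save('wrist','w3.png')
a=cv2.imread('pics/s2.png')[165:315,250:475];b=cv2.imread('pics/w3.png')
a=cv2.resize(a,(450,300));b=b[:300,:350] if 0 else cv2.resize(b,(400,300))
cv2.imwrite('pics/v3.png',np.hstack([a[:,:400],b]))"
```

```text
board -0.0339 -0.0119 0.0887 F -1.02 0.18 0.1 Mz -0.039 w 0.04977409132084741
pos [ 0.5615 -0.0669  0.0887] yaw 0.2178 move [-0.0162  0.0011  0.0167] spin 0.0008 F [-1.04 -0.04  0.1 ] t 13.55
```

View pics/v3.png

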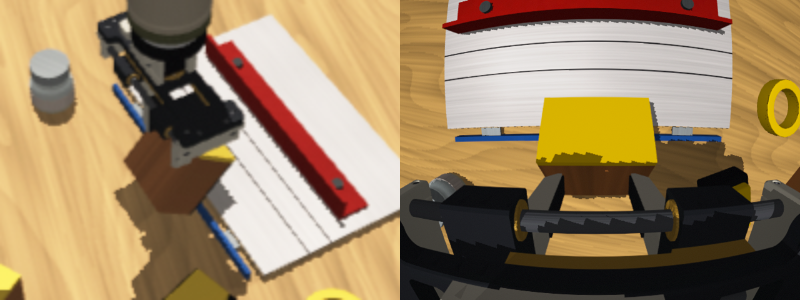

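The block is tilted about 30° over the lip, square, and following the fingers.

Emit:
{"op": "send_rows", "data": {"steps": [[0.003, 0, 0, 0], [0.006, 0, 0, 0], [0.009, 0, 0, 0], [0.012, 0, 0, 0], [0.015, 0, 0, 0], [0.015, 0, 0, 0], [0.015, 0, 0, 0]]}}

```text
t: 14.35
eef_pos: [0.5758, -0.0637, 0.0885]
tcp_rot: [[0.976, 0.216, -0.0], [0.216, -0.976, -0.0], [-0.0, -0.0, -1.0]]
wrist_force: [-0.7, 0.2, -0.8]
grip_width: 0.0499
grasp_force: 0.0
```

```bash
python3 b.py -.05 -.013 .072;  python3 -c "
from h import *
save('side','s3.png');save('wrist','w4.png')
a=cv2.imread('pics/s3.png')[165:315,250:475];b=cv2.imread('pics/w4.png')
a=cv2.resize(a,(450,300));b=b[:300,:350] if 0 else cv2.resize(b,(400,300))
cv2.imwrite('pics/v4.png',np.hstack([a[:,:400],b]))"
```

```text
board -0.0192 -0.0118 0.0885 F -0.63 0.35 -0.83 Mz -0.005 w 0.04989024677707721
pos [ 0.5758 -0.0637  0.0885] yaw 0.2179 move [-0.0308  0.0012  0.0165] spin 0.0009 F [-0.69  0.21 -0.83] t 14.35
```

View pics/v4.png

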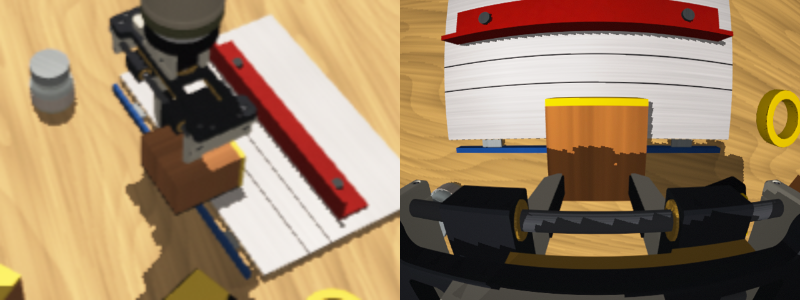

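Lying on the sheet, square. The upper edge of the yellow end is at about (234,170) to (397,170) in the wrist picture.

```bash
python3 - <<'E'
from h import *
i=env.camera_info("wrist");im=cv2.imread("pics/w4.png")
h=cv2.cvtColor(im,cv2.COLOR_BGR2HSV)
m=(h[...,0]>22)&(h[...,0]<35)&(h[...,1]>200)&(h[...,2]>120);m[:140]=0;m[200:]=0
ya=.217;x=np.array([np.cos(ya),np.sin(ya)]);y=np.array([-x[1],x[0]]);o=np.array([.592,-.048])
for u in(245,280,315,350,385):
    r=np.where(m[:,u])[0]
    if len(r): 
        for v,z in((r[0]-.5,.012),(r[-1]+.5,.068)):
            q=onz(i,u,v,z,True)[:2]-o;print(u,r[0],r[-1],z,(q@x).round(4),(q@y).round(4))
E
python3 b.py -.08 -.013 .03
```

```text
245 157 169 0.012 0.0448 0.0329
245 157 169 0.068 0.0395 0.0226
280 156 168 0.012 0.045 0.0099
280 156 168 0.068 0.0397 0.0048
315 156 168 0.012 0.0449 -0.0127
315 156 168 0.068 0.0396 -0.0126
350 156 168 0.012 0.0451 -0.0354
350 156 168 0.068 0.0397 -0.0301
385 157 169 0.012 0.045 -0.0584
385 157 169 0.068 0.0396 -0.0478
board -0.0194 -0.0118 0.0886 F -1.09 0.57 0.15 Mz -0.012 w 0.04985474959006712
pos [ 0.5756 -0.0637  0.0886] yaw 0.2178 move [-0.0606  0.0011  0.0586] spin 0.0008 F [-1.19  0.33  0.15] t 14.45
```

Emit:
{"op": "send_rows", "data": {"steps": [[-0.015, 0, 0, 0], [-0.035, 0, 0, 0], [-0.055, 0, 0, 0], [-0.066, 0, 0, 0], [-0.066, 0, 0, 0], [-0.066, 0, 0, 0], [-0.066, 0, 0.015, 0], [-0.066, 0, 0.035, 0], [-0.066, 0, 0.055, 0], [-0.066, 0, 0.062, 0], [-0.066, 0, 0.062, 0]]}}

```text
t: 15.55
eef_pos: [0.5116, -0.0776, 0.0257]
tcp_rot: [[0.976, 0.217, -0.001], [0.217, -0.976, 0.0], [-0.001, -0.0, -1.0]]
wrist_force: [-0.3, 0.4, -0.9]
grip_width: 0.0501
grasp_force: 0.0
```

Emit:
{"op": "send_rows", "data": {"steps": [[0.006, 0, 0, 0.001], [0.012, 0, 0, 0.001], [0.018, 0, 0, 0.001], [0.023, 0, 0, 0.001], [0.028, 0, 0, 0.001], [0.033, 0, 0, 0.001], [0.038, 0, 0, 0.001], [0.043, 0, 0, 0.001], [0.048, 0, 0, 0.001]]}}

```text
t: 16.45
eef_pos: [0.5581, -0.0676, 0.0265]
tcp_rot: [[0.977, 0.215, -0.001], [0.215, -0.977, -0.0], [-0.001, -0.0, -1.0]]
wrist_force: [-3.1, -0.3, 1.7]
grip_width: 0.0499
grasp_force: 1.3
```

```bash
cat > e.py <<'E'
from h import *
i=env.camera_info("wrist");im=env.capture("wrist")
h=cv2.cvtColor(im,cv2.COLOR_RGB2HSV)
ya=.217;x=np.array([np.cos(ya),np.sin(ya)]);y=np.array([-x[1],x[0]]);o=np.array([.592,-.048])
m=(h[...,0]>22)&(h[...,0]<35)&(h[...,1]>200)&(h[...,2]>110)
R=[]
for u in range(250,381,10):
    r=np.where(m[60:240,u])[0]+60
    if len(r): R.append((u,r[0],r[-1])+tuple((np.array([(onz(i,u,r[-1]+.5,.068,True)[:2]-o)@k for k in (x,y)])).round(4)))
print(R[::4])
if R: a=np.array(R);print("slope",np.polyfit(a[:,4],a[:,3],1))
E
python3 b.py -.03 -.013 .027;python3 e.py
```

```text
board -0.0373 -0.0119 0.0265 F -3.11 0.36 1.67 Mz 0.003 w 0.04988120731348133
pos [ 0.5581 -0.0676  0.0265] yaw 0.2166 move [ 0.0073  0.0011 -0.0005] spin -0.0004 F [-3.11 -0.32  1.67] t 16.45
[(250, np.int64(64), np.int64(80), np.float64(0.0552), np.float64(0.0089)), (290, np.int64(63), np.int64(79), np.float64(0.0551), np.float64(-0.0044)), (330, np.int64(63), np.int64(78), np.float64(0.0554), np.float64(-0.0175)), (370, np.int64(64), np.int64(80), np.float64(0.0551), np.float64(-0.0307))]
slope [-0.00087065  0.05523907]
```

Emit:
{"op": "send_rows", "data": {"steps": [[0.005, 0, 0, 0], [0.01, 0, 0, 0], [0.015, 0, 0, 0], [0.02, 0, 0, 0], [0.025, 0, 0, 0], [0.03, 0, 0, 0], [0.034, 0, 0, 0], [0.037, 0, 0, 0], [0.039, 0, 0, 0], [0.04, 0, 0, 0]]}}

```text
t: 17.5
eef_pos: [0.5974, -0.0589, 0.0266]
tcp_rot: [[0.977, 0.215, -0.0], [0.215, -0.977, -0.0], [-0.0, -0.0, -1.0]]
wrist_force: [-1.0, -0.4, -0.3]
grip_width: 0.0501
grasp_force: 0.8
```

Emit:
{"op": "send_rows", "data": {"steps": [[0.001, 0, 0, 0], [0.002, 0, 0, 0], [0.003, 0, 0, 0], [0.004, 0, 0, 0]]}}

```text
t: 17.9
eef_pos: [0.6013, -0.0582, 0.0266]
tcp_rot: [[0.977, 0.215, -0.0], [0.215, -0.977, -0.0], [-0.0, 0.0, -1.0]]
wrist_force: [-0.8, -0.7, -0.9]
grip_width: 0.0498
grasp_force: 0.7
```

```bash
python3 b.py .017 -.013 .027;python3 e.py
```

```text
board 0.0068 -0.0119 0.0266 F -0.89 -0.5 -0.93 Mz 0.019 w 0.04980887313290895
pos [ 0.6013 -0.0582  0.0266] yaw 0.2168 move [ 0.0102  0.0011 -0.0004] spin -0.0002 F [-0.76 -0.68 -0.93] t 17.9
[(250, np.int64(64), np.int64(80), np.float64(0.0994), np.float64(0.0089)), (290, np.int64(62), np.int64(79), np.float64(0.0993), np.float64(-0.0044)), (330, np.int64(62), np.int64(78), np.float64(0.0996), np.float64(-0.0175)), (370, np.int64(64), np.int64(79), np.float64(0.0996), np.float64(-0.0307))]
slope [-0.00398752  0.09937841]
```

Emit:
{"op": "send_rows", "data": {"steps": [[0.002, 0, 0, 0], [0.004, 0, 0, 0], [0.005, 0, 0, 0], [0.006, 0, 0, 0], [0.006, 0, 0, 0]]}}

```text
t: 18.45
eef_pos: [0.6073, -0.0568, 0.0266]
tcp_rot: [[0.977, 0.215, 0.0], [0.215, -0.977, -0.0], [0.0, 0.0, -1.0]]
wrist_force: [-0.9, -0.9, -0.5]
grip_width: 0.0504
grasp_force: 0.7
```

Emit:
{"op": "send_rows", "data": {"steps": [[0.001, 0, 0, 0], [0.002, 0, 0, 0], [0.002, 0, 0, 0]]}}

```text
t: 18.75
eef_pos: [0.6093, -0.0564, 0.0266]
tcp_rot: [[0.977, 0.215, 0.0], [0.215, -0.977, 0.0], [0.0, 0.0, -1.0]]
wrist_force: [-1.3, -0.4, -0.4]
grip_width: 0.0499
grasp_force: 0.8
```

Emit:
{"op": "send_rows", "data": {"steps": [[0.001, 0, 0, 0], [0.001, 0, 0, 0], [0.001, 0, 0, 0]]}}

```text
t: 19.05
eef_pos: [0.6102, -0.0561, 0.0266]
tcp_rot: [[0.977, 0.215, 0.0], [0.215, -0.977, 0.0], [0.0, 0.0, -1.0]]
wrist_force: [-2.3, 0.1, -0.0]
grip_width: 0.05
grasp_force: 0.9
```

Emit:
{"op": "send_rows", "data": {"steps": [[0.001, 0, 0, 0], [0.001, 0, 0, 0], [0.001, 0, 0, 0]]}}

```text
t: 19.35
eef_pos: [0.6111, -0.056, 0.0266]
tcp_rot: [[0.977, 0.215, 0.0], [0.215, -0.977, -0.0], [0.0, 0.0, -1.0]]
wrist_force: [-1.8, -0.7, 1.3]
grip_width: 0.0499
grasp_force: 1.0
```

Emit:
{"op": "send_rows", "data": {"steps": [[0.001, 0, 0, 0], [0.001, 0, 0, 0], [0.001, 0, 0, 0]]}}

```text
t: 19.65
eef_pos: [0.6113, -0.0559, 0.0265]
tcp_rot: [[0.977, 0.215, -0.001], [0.215, -0.977, -0.0], [-0.001, -0.0, -1.0]]
wrist_force: [-4.5, -0.9, 2.0]
grip_width: 0.0499
grasp_force: 2.6
```

Emit:
{"op": "send_rows", "data": {"steps": [[0.0005, 0, 0, 0], [0.001, 0, 0, 0], [0.0015, 0, 0, 0], [0.0015, 0, 0, 0], [0.0015, 0, 0, 0]]}}

```text
t: 20.15
eef_pos: [0.6112, -0.0559, 0.0265]
tcp_rot: [[0.977, 0.215, -0.004], [0.215, -0.977, -0.0], [-0.004, -0.0, -1.0]]
wrist_force: [-9.1, -1.2, 6.9]
grip_width: 0.0499
grasp_force: 4.6
```

```bash
python3 b.py .017 -.013 .027;python3 e.py
```

```text
board 0.017 -0.0118 0.0265 F -9.13 0.77 6.87 Mz 0.093 w 0.04989578130747097
pos [ 0.6112 -0.0559  0.0265] yaw 0.2166 move [-0.      0.0012 -0.0005] spin -0.0004 F [-9.08 -1.21  6.87] t 20.15
[(250, np.int64(64), np.int64(80), np.float64(0.1096), np.float64(0.0088)), (290, np.int64(62), np.int64(79), np.float64(0.1095), np.float64(-0.0044)), (330, np.int64(62), np.int64(78), np.float64(0.1098), np.float64(-0.0175)), (370, np.int64(63), np.int64(79), np.float64(0.1099), np.float64(-0.0307))]
slope [-0.00515028  0.1096424 ]
```

Emit:
{"op": "send_rows", "data": {"steps": [[0.0004, 0, 0, 0], [0.0007, 0, 0, 0], [0.0007, 0, 0, 0], [0.0007, 0, 0, 0], [0.0007, 0, 0, 0]]}}

```text
t: 20.7
eef_pos: [0.6112, -0.0559, 0.0265]
tcp_rot: [[0.977, 0.215, -0.005], [0.215, -0.977, -0.001], [-0.005, -0.001, -1.0]]
wrist_force: [-10.8, -1.7, 8.8]
grip_width: 0.0498
grasp_force: 5.6
```

Emit:
{"op": "send_rows", "data": {"steps": [[-0.001, 0, 0, 0], [-0.002, 0, 0, 0], [-0.003, 0, 0, 0], [-0.005, 0, 0, 0], [-0.01, 0, 0, 0], [-0.025, 0, 0, 0], [-0.045, 0, 0, 0], [-0.06, 0, 0, 0], [-0.06, 0, -0.03, 0], [-0.06, 0, -0.07, 0], [-0.06, 0, -0.1, 0], [-0.06, 0, -0.1, 0]]}}

```text
t: 21.9
eef_pos: [0.5579, -0.0684, 0.1305]
tcp_rot: [[0.977, 0.215, 0.007], [0.215, -0.977, -0.0], [0.007, 0.002, -1.0]]
wrist_force: [0.9, -1.0, -0.1]
grip_width: 0.0499
grasp_force: 0.0
```

```bash
python3 b.py .017 -.013 .027;  python3 -c "
from h import *
save('side','s5.png');save('wrist','w5.png')
a=cv2.imread('pics/s5.png')[165:315,250:475];b=cv2.imread('pics/w5.png')[60:300,150:470]
cv2.imwrite('pics/v5.png',np.hstack([cv2.resize(a,(400,267))[:,:],cv2.resize(b,(356,267))]))"
```

```text
board -0.0377 -0.0126 0.1305 F 0.72 -1.14 -0.1 Mz 0.014 w 0.049940321978510435
pos [ 0.5579 -0.0684  0.1305] yaw 0.2165 move [5.390e-02 1.000e-04 1.039e-01] spin -0.0005 F [ 0.94 -0.96 -0.1 ] t 21.9
```

View pics/v5.png

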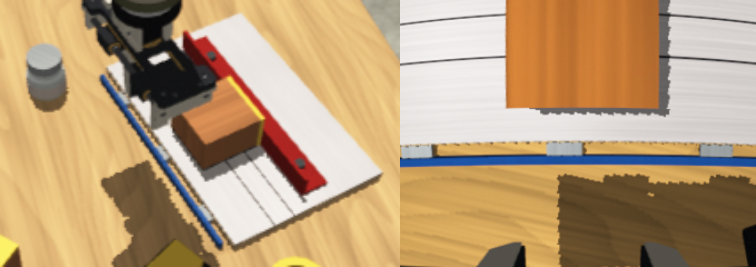

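The block lies flush against the fence and square to it. The gripper is clear of it and the bystanders haven't moved, so I'm handing in.

Emit:
{"op": "send_rows", "data": {"steps": [[0, 0, -0.02, 0], [0, 0, -0.02, 0], [0, 0, -0.02, 0], [0, 0, -0.02, 0]]}}

```text
t: 22.4
eef_pos: [0.555, -0.0681, 0.1454]
tcp_rot: [[0.977, 0.215, -0.002], [0.215, -0.977, 0.0], [-0.002, -0.0, -1.0]]
wrist_force: [0.2, 0.0, -1.5]
grip_width: 0.0499
grasp_force: 0.0
```

```bash
python3 -c "
from workcell import env
print(env.close_job())"
```

```text
the job is handed in; nothing more can be done
None
```

I handed the job in at about 22 s with the block on its rubber face, flush and square against the fence; it was pressed to the lip at about 10.6 N and the fence at about 9–10 N, and the jar, tape roll and battery were left alone (no verdict came back).

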